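Dock the parts carrier in its notches and latch it

TASK

Slide the parts carrier along the rails of its docking station, pushing with a fingertip on its upright lip, until you feel it drop fully down into the locating notches, and stop there without forcing it against or past them. Then push the swing latch round by its peg with a fingertip until it lies square over the carrier's front edge, and take the hand away. Lift or tip nothing, and leave the three parts standing in their nests and the other things on the bench where they are.

Things in the scene. Friction and masses are not known exactly. Their poses are not given: they have to be found in the camera images.
- dock: Docking station screwed to the bench: aluminium base 405 x 196 mm, two steel rails with side guides along its x axis. +x is the way to slide the carrier, towards the end block with the swing latch; the other end is open. Origin: bench height (z = 0), midway between the rails. Rail tops z = 30 mm, guide tops z = 42 mm, rails from x = -185 to 177 mm. End block x = 177 to 210 mm, 174 mm wide, top z = 40 mm.
- dock_seat (a point): Point fixed to the dock at x = 50, y = 0, z = 30 mm: where the carrier's origin lies when seated (play +-3 mm along the rails, +-2 mm across). Each rail has two notches, 20 mm long and 10 mm deep, 80 mm before and 80 mm beyond this point.
- carrier: Loose grey tray plate 200 (x) x 150 (y) x 8 mm, 0.5 to 0.75 kg plus 0.2 kg of parts. Origin: centre of its underside; x axis as the dock's. Four 14 mm square feet, 8 mm high, at x +-80 mm ride on the rails: origin z = 38 mm, 2 to 5 N to push. At the seat all feet fall together into the notches: it drops 8 mm (origin z = 30 mm, top z = 38 mm) and the notch ends stop it. Starts 50 to 130 mm short.
- carrier_lip (a point): Upright steel push lip on the carrier's rear edge, 90 mm wide (y), 28 mm high above the plate, 4 mm thick. The point: middle of the top edge of its rear face, which looks to the dock's -x and is the face to push; it is 100 mm behind and 36 mm above the carrier's origin. Pressing hard can hold that end up by friction: easing off lets it fall. Never over 40 N.
- latch (a joint): Swing latch on a vertical pivot on the end block; rad. 0: parked, arm pointing to the dock's +y (starts 0 to 0.2). Turns counter-clockwise seen from above to its stop at 1.571: closed, arm pointing to the dock's -x over the middle of the carrier's front edge. Stays where left. The arm, 18 mm wide, 68 mm long, underside z = 41 mm, clears a seated carrier by 3 mm and is blocked by one not dropped.
- latch_pivot (a point): The latch's pivot axis, at the arm's underside: x = 187, y = 0, z = 41 mm in the dock's frame. A pivot nut on it rises to z = 55 mm.
- latch_peg (a point): Centre of the top of the latch's upright black peg, 16 mm in diameter, from the arm's top (z = 49 mm) to z = 83 mm; 55 mm from the pivot along the arm. About 1 to 2 N sideways on it turns the latch.
- pulley: Grooved aluminium pulley, 36 mm diameter, 32 mm tall, standing loose in a square nest with 7 mm high walls on the carrier at x = -40, y = 42 mm (carrier frame). Origin: centre of underside. To stay there.
- bushing: Stepped brass bushing, 36 mm foot, 22 mm neck, 36 mm tall, in a nest on the carrier at x = -40, y = -42 mm. Origin: centre of underside. To stay there.
- housing: Black square housing 35 x 35 mm with a round boss, 32 mm tall, in a nest on the carrier at x = 28, y = -42 mm. Origin: centre of underside. To stay there.
- spare_finger: Bystander: black printed gripper finger, 75 x 20 x 36 mm, lying on the bench on the robot's side of the dock. Origin: centre of underside.
- screwdriver: Bystander: screwdriver lying on the bench alongside the far side of the dock. Origin under its middle.
- tape_roll: Bystander: blue tape roll, 92 mm diameter, 25 mm high, right of the dock. Origin: centre of underside.
- oil_bottle: Bystander: white bottle, 52 mm diameter, 95 mm tall, standing left of the dock. Origin: centre of underside.
Not all that is in view belongs to the job. Leave any blue, orange or pink look-alike of the housing alone.

How it is judged (in metres and radians):
On the way, in this order (a step that is already met when the one before it is completed fails the run):
1. the carrier has dropped into its notches (x of carrier in the frame of dock between 0.044 and 0.056 m and z of carrier in the frame of dock between 0.026 and 0.033 m and angle between carrier's own z axis and vertical below 0.02 rad), for 0.2 s.
2. the latch has been swung over the seated carrier (all of step 1 and value of joint latch above 1.31 rad), for 0.2 s.
At the end, for the whole second after the job is handed in: The carrier rests down in the notches (within 6 mm along the rails, 3 mm in height, level to 0.02 rad) and at rest; the latch stands within 0.26 rad of square over its front edge; the pulley, bushing and housing stand upright in their nests (within 8 mm) (all of step 2 and velocity of joint latch between -0.05 and 0.05 rad/s and linear speed of carrier below 0.01 m/s and x of pulley in the frame of carrier between -0.048 and -0.032 m and y of pulley in the frame of carrier between 0.034 and 0.05 m and z of pulley in the frame of carrier between 0.004 and 0.012 m and angle between each of pulley, bushing, housing's own z axis and vertical below 0.1 rad and x of bushing in the frame of carrier between -0.048 and -0.032 m and y of bushing in the frame of carrier between -0.05 and -0.034 m and z of bushing in the frame of carrier between 0.004 and 0.012 m and x of housing in the frame of carrier between 0.02 and 0.036 m and y of housing in the frame of carrier between -0.05 and -0.034 m and z of housing in the frame of carrier between 0.004 and 0.012 m); the robot touches nothing.
It fails at once if the carrier is lifted off its rails (more than 12 mm above sliding height), tipped by more than 0.15 rad, or taken out over the side (z of carrier in the frame of dock above 0.05 m or angle between carrier's own z axis and vertical above 0.15 rad or y of carrier in the frame of dock above 0.02 m or y of carrier in the frame of dock below -0.02 m).
It fails at once if the carrier is forced on past the notches (more than 15 mm beyond its seat) (x of carrier in the frame of dock above 0.065 m).
It fails at once if the carrier is forced: pushed with more than 40 N (contact force between the fingers and carrier above 40 N).
It fails at once if a part on the carrier is lifted, tipped or knocked out of its nest (z of any of pulley, bushing, housing in the frame of carrier above 0.022 m or angle between any of pulley, bushing, housing's own z axis and vertical above 0.35 rad or x of any of pulley, bushing in the frame of carrier above -0.025 m or x of any of pulley, bushing in the frame of carrier below -0.055 m or y of pulley in the frame of carrier above 0.057 m or y of pulley in the frame of carrier below 0.027 m or y of any of bushing, housing in the frame of carrier above -0.027 m or y of any of bushing, housing in the frame of carrier below -0.057 m or x of housing in the frame of carrier above 0.043 m or x of housing in the frame of carrier below 0.013 m).
It fails at once if a bystander on the bench is moved by more than 30 mm (distance of any of spare_finger, screwdriver, tape_roll, oil_bottle from where it was at the start of the episode above 0.03 m).
It also fails if it takes over 48 s, if anything falls off the work surface, if the arm or the gripper's body presses on something with over 40 N, if the wrist force passes 120 N, or if a joint passes its speed limit or range.

ROBOT

A 7-joint arm with a two-finger parallel gripper is mounted at the origin on the work surface. World frame = base frame: x ahead of the robot, y to its left, z up, the work surface at z = 0. Lengths are in m, angles in degrees, forces in N, time in s.
With the tool pointing down it reaches from about 0.425 to 0.875 m from the base axis. Payload 4.7 kg.
Tool frame: the origin (TCP) lies at the very end of the fingers, on their centre line; the grasp point (between the pads) lies 19 mm behind it (env.grip_point_offset is the z of the grasp point in the tool frame, in m); z points along the fingers, y is the line along which they close (so a half turn about z gives the same grasp; the last joint's range is limited). The gripper opens to 87 mm and grips with 3 to 60 N. Pads are 19 mm wide; open, the fingers measure 117 mm over their backs; the gripper's body (75 mm by 190 mm) begins 51 mm behind the grasp point.
Start: joints at [76.209, 18.392, -4.016, 83.108, 1.295, 78.541, -3.26], TCP at [0.164, -0.629, 0.223] pointing down, gripper open.
Joint ranges: [-163.93, 163.93], [-17.29, 119.83], [-79.2, 71.16], [3.27, 140.29], [-89.18, 269.18], [5.43, 117.66], [-154.24, 154.24]. Speed limits (degrees/s): [147.25, 147.25, 180, 180, 180, 180, 180].

INTERFACE

Orientations are given as [roll, pitch, yaw] about the fixed x, y, z axes, in that order (R = Rz(yaw) Ry(pitch) Rx(roll)).
In Python, from rig import env gives the robot as it stands.
- The arm moves only by the tool apply_moves, never from a script. Its argument "moves" is a list of rows, each an object of numbers: "tx", "ty", "tz": the shift along the tool's x, y, z in mm; "yaw": the turn about the tool's z in degrees; "fingers": the opening, from 0 (shut) to 1 (fully open). A call has 1 to 10 rows; each row is the pose to reach, as a shift and turn from the pose commanded when the call began, along the tool's axes at that moment; what a row does not reach only later rows make up. A row lasts 1/8 s, in which the tool goes at most 62.5 mm and 10.7 degrees, less where a joint would pass 70% of its speed; a pose out of reach is approached as far as the arm can. A call with a gripper value outside its range is refused whole. The fingers move at their own pace and stop on an object; "grip_force" is the grip in N (left out, the last holds). Time passes only in rows, so rows that repeat a pose let the fingers close. It gives the time, the measured TCP pose, the force, the opening and the grip force at its end, in the units of the state.
- env.observe(): the state, without advancing time (a new reading comes with each control period).
- env.get_image(name): name is "scene" or "top" or "wrist"; returns the picture (420x560x3 uint8, blue, green, red); there is no depth.
- env.get_calibration(name): a dict with "fx", "fy", "cx", "cy" (pixels), "cam_to_world" (4x4, takes a point from camera to world coordinates); the wrist camera has in their place "tool_from_camera" (4x4, takes a point from camera to tool coordinates, whose origin is the TCP and whose axes are the flange's). Camera axes: x right, y down, z forward; pixel columns grow to the right and rows downward; lengths in m; the calibration is good to about 2 mm. A picture is of the moment at which its call begins: read the wrist's pose just before it. get_calibration takes no time and is no camera call.
- env.hand_in(): hands the job in; it is judged then, once.
The state is a dict: "time_s": time; "q": joint angles; "qd": joint speeds; "joint_efforts": joint torques, N m; "eef_pos": TCP position; "eef_rot": TCP orientation; "ft_force": force on the tool from outside, world axes, zero at the start; "wrist_torque": the same for the moment, N m; "width": finger opening in m; "gripper_force": force on a finger pad.
Only numpy, scipy, OpenCV 4.12 (cv2) and the standard library are available. Lean on these libraries where they do the work, as an engineer would, in place of code of your own. Each camera call takes 0.05 s, during which the arm holds its last target. There are 200 camera calls.

## Working session

There is one attempt and no reset: what is moved stays moved. The work goes in short steps, Python scripts to look and compute and a tool call to move; the robot and the scene stay as the last step left them, time stands still between calls to the robot, and variables do not carry over. Pictures are saved under pics/ and viewed, at most 10 in all, crops included, and the job is handed in when it is done.

Besides the shell and the picture viewer there is one more tool, called after "Request:" as name(argument=value, ...) on one line, values as JSON. apply_moves: Moves the arm, as the interface text tells. Its arguments: {"type":"object","properties":{"moves":{"type":"array","items":{"type":"object","properties":{"tx":{"type":"number"},"ty":{"type":"number"},"tz":{"type":"number"},"yaw":{"type":"number"},"fingers":{"type":"number"}}}},"grip_force":{"type":"number"}},"required":["moves"]}

```bash
mkdir -p pics; ls
python3 - <<'E'
from rig import env
import cv2, numpy as np
s=env.observe(); print(s)
for n in ("top","scene"):
    cv2.imwrite(f"pics/{n}1.png",env.get_image(n)); c=env.get_calibration(n); print(n,c)
print(env.get_calibration("wrist"))
E
```

```text
pics
{'time_s': 0.0, 'q': array([76.2079669 , 18.43932525, -4.01451105, 83.17611762,  1.29327871,
       78.53914151, -3.26092818]), 'qd': array([-0.06333539, -0.01555908,  0.01345809,  0.0497275 , -0.10231403,
       -0.05759182, -0.06928724]), 'joint_efforts': array([ 1.04120318e-03, -4.91292572e+01, -4.03748788e-01, -3.12524307e+01,
       -6.40340103e-02,  4.37241001e-02,  1.74054326e-04]), 'eef_pos': array([ 0.16365476, -0.62848751,  0.22144769]), 'eef_rot': array([-1.79890558e+02,  4.37049278e-03,  1.45995737e+01]), 'ft_force': array([-1.00362612, -1.36562701,  0.03994478]), 'wrist_torque': array([-0.03533919, -0.03398639, -0.01572958]), 'gripper_force': 0.0, 'width': 0.08690649823284738}
top {'fx': 434.3400425708309, 'fy': 434.3400425708309, 'cx': 274.2141880730307, 'cy': 203.91419559218085, 'cam_to_world': array([[-0.03025397, -0.98012718,  0.19604948,  0.35813084],
       [-0.99918194,  0.03492151,  0.02039437, -0.04190575],
       [-0.02683542, -0.19527209, -0.9803819 ,  1.15326942],
       [ 0.        ,  0.        ,  0.        ,  1.        ]])}
scene {'fx': 514.0952614549428, 'fy': 514.0952614549428, 'cx': 275.5091640510424, 'cy': 212.3144911547108, 'cam_to_world': array([[ 0.44595838,  0.69828937, -0.55992239,  1.23029876],
       [ 0.89497121, -0.35638168,  0.26836286, -0.36315113],
       [-0.01215116, -0.62079308, -0.78388028,  1.02877176],
       [ 0.        ,  0.        ,  0.        ,  1.        ]])}
{'fx': 291.8655432951843, 'fy': 291.8655432951843, 'cx': 278.17523325245367, 'cy': 208.22764648426175, 'tool_from_camera': array([[ 8.64017264e-04, -9.70228184e-01, -2.42191091e-01,
         6.46877031e-02],
       [ 9.99999569e-01,  9.20340585e-04, -1.19424222e-04,
         2.56436334e-04],
       [ 3.38767036e-04, -2.42190883e-01,  9.70228561e-01,
        -1.63170294e-01],
       [ 0.00000000e+00,  0.00000000e+00,  0.00000000e+00,
         1.00000000e+00]])}
```

View pics/top1.png

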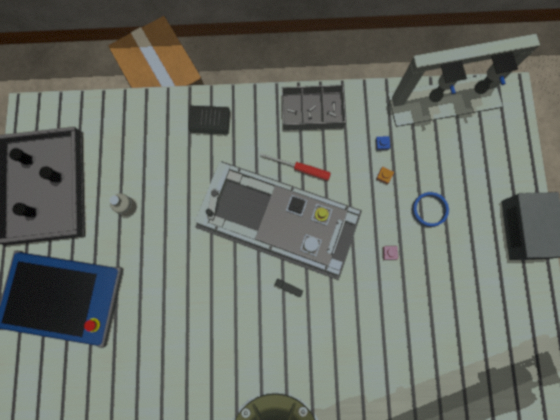

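View pics/scene1.png

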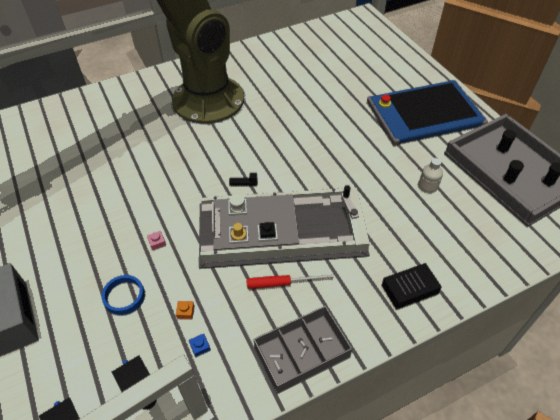

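The top view shows the dock with its open end at right (about 345,255) and its end block at left (about 215,195), with the latch peg near (210,212). The lip is near (336,236). I'll enlarge both views for accurate points.

Run:
```python
import cv2
a=cv2.imread("pics/top1.png")[155:280,190:370]; cv2.imwrite("pics/topc.png",cv2.convertScaleAbs(cv2.resize(a,None,fx=4.4,fy=4.4,interpolation=cv2.INTER_CUBIC),alpha=1.4))
a=cv2.imread("pics/scene1.png")[175:270,190:375]; cv2.imwrite("pics/scenec.png",cv2.convertScaleAbs(cv2.resize(a,None,fx=4.3,fy=4.3,interpolation=cv2.INTER_CUBIC),alpha=1.3))
```

```text
(no output)
```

View pics/topc.png

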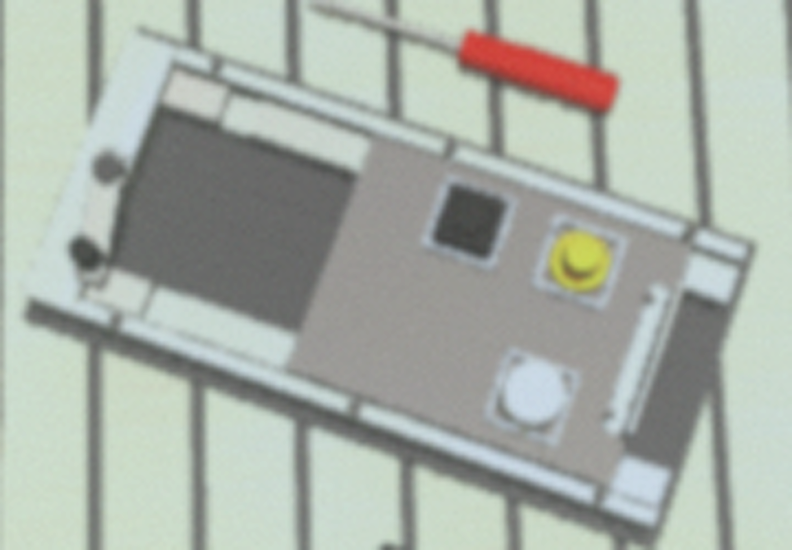

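View pics/scenec.png

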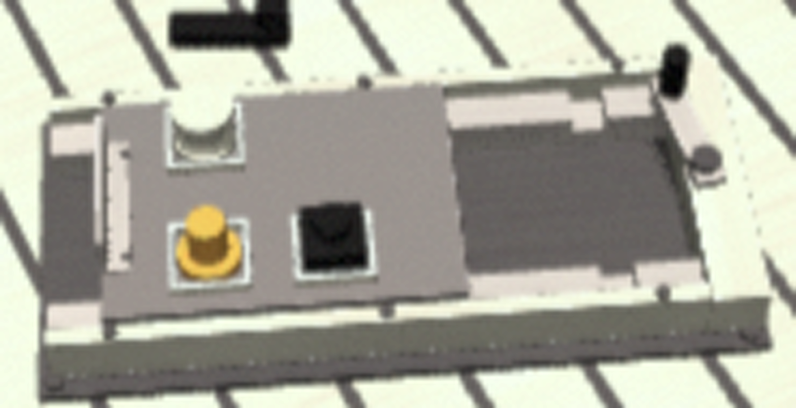

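Top crop: pivot nut at (108,168), peg at (86,250), carrier front corners at (372,140) and (288,368), pulley top at (533,390), bushing at (582,250), lip at about (670,290) to (625,432). Scene crop: nut at (707,157), peg top at (677,50), bushing at (207,215), front corners at (443,85) and (468,294). Next I'll fit one joint pose to all of these.

```bash
cat > h.py <<'E'
from rig import env
import numpy as np, cv2
from scipy.optimize import least_squares
def proj(n,P):
    c=env.get_calibration(n); T=np.linalg.inv(c["cam_to_world"]); p=T[:3,:3]@P+T[:3,3]
    return np.array([c["fx"]*p[0]/p[2]+c["cx"],c["fy"]*p[1]/p[2]+c["cy"]])
def world(v,p,kind):  # v: x,y,yaw,carrier x,latch, carrier y
    p=np.array(p,float)/1e3
    if kind=='c': p=p+[v[3],v[5],.038]
    if kind=='l': p=np.array([.187-p[0]*np.sin(v[4]),p[0]*np.cos(v[4]),p[2]])
    c,s=np.cos(v[2]),np.sin(v[2])
    return np.array([v[0]+c*p[0]-s*p[1],v[1]+s*p[0]+c*p[1],p[2]])
E
cat > fit.py <<'E'
from h import *
O=[('top',(108,168),'d',(187,0,55)),('top',(86,250),'l',(55,0,80)),('top',(372,140),'c',(100,-75,8)),('top',(288,368),'c',(100,75,8)),
('top',(533,390),'c',(-40,42,40)),('top',(582,250),'c',(-40,-42,44)),('top',(690,255),'c',(-100,-75,8)),('top',(603,485),'c',(-100,75,8)),
('scene',(707,157),'d',(187,0,55)),('scene',(677,50),'l',(55,0,83)),('scene',(207,215),'c',(-40,-42,44)),('scene',(443,85),'c',(100,75,8)),('scene',(468,294),'c',(100,-75,8)),('scene',(105,318),'c',(-100,-75,8))]
M={'top':(4.4,190,155),'scene':(4.3,190,175)}
def px(n,u): k,a,b=M[n]; return np.array([u[0]/k+a,u[1]/k+b])
def r(v): return np.concatenate([proj(n,world(v,p,k))-px(n,u) for n,u,k,p in O]+[[v[5]*500]])
f=least_squares(r,[.5,0,np.pi/2,-.05,.1,0],loss='soft_l1'); v=f.x
print(np.round(v,4),np.degrees(v[2])); print(np.round(r(v)[:-1].reshape(-1,2),1).tolist())
for n in M:
  k,a,b=M[n]
  for nm,p in (("lip",(-100,45,36)),("lip",(-100,-45,36))): print(n,nm,(proj(n,world(v,p,'c'))-[a,b])*k)
  for p in ((210,-87,40),(210,87,40),(-185,-65,30)): print(n,p,(proj(n,world(v,p,'d'))-[a,b])*k)
np.save("v.npy",v)
print("lip",world(v,(-100,0,36),'c'),"seat lip",world(v,(-50,0,66),'d'),"peg",world(v,(55,0,83),'l'),"pivot",world(v,(187,0,41),'d'))
E
python3 fit.py
```

```text
[ 5.4410e-01 -3.5500e-02  1.1827e+00 -5.2500e-02  2.0430e-01 -1.0000e-04] 67.76160532648133
[[-0.9, -1.2], [-1.4, -1.0], [-0.5, -2.4], [-1.9, -0.8], [-1.1, -0.2], [-0.8, -0.0], [-0.3, -2.6], [0.4, 0.1], [-2.1, -0.7], [-2.2, 0.1], [-1.8, 0.7], [-1.2, -1.4], [-0.9, -1.1], [-2.5, -0.9]]
top lip [626.95898816 431.91402887]
top lip [678.61141815 283.33633054]
top (210, -87, 40) [126.71775462  24.74212292]
top (210, 87, 40) [ 17.39236404 289.9315304 ]
top (-185, -65, 30) [731.97105156 282.87556782]
scene lip [ 89.34806027 110.13620033]
scene lip [ 88.6826784  238.70838308]
scene (210, -87, 40) [763.68306283 293.16699144]
scene (210, 87, 40) [709.28105751  52.63449436]
scene (-185, -65, 30) [ 37.81282431 319.71634537]
lip [ 0.48651953 -0.17662116  0.074     ] seat lip [ 0.52521785 -0.08175588  0.066     ] peg [0.56083971 0.14766843 0.083     ] pivot [0.61491314 0.13761539 0.041     ]
```

The fit is consistent to about 1–2 px, and the predicted lip ends match the picture. Dock yaw is 67.8°, the carrier is about 102 mm short, and the latch is at about 0.2 rad. I'll close the fingers and move above a point behind the lip.

Request:
apply_moves(moves=[{"tx": 407,"ty": -330,"tz": 70,"yaw": -53.2,"fingers": 0},{"tx": 407,"ty": -330,"tz": 70,"yaw": -53.2,"fingers": 0},{"tx": 407,"ty": -330,"tz": 70,"yaw": -53.2,"fingers": 0},{"tx": 407,"ty": -330,"tz": 70,"yaw": -53.2,"fingers": 0},{"tx": 407,"ty": -330,"tz": 70,"yaw": -53.2,"fingers": 0},{"tx": 407,"ty": -330,"tz": 70,"yaw": -53.2,"fingers": 0},{"tx": 407,"ty": -330,"tz": 70,"yaw": -53.2,"fingers": 0},{"tx": 407,"ty": -330,"tz": 70,"yaw": -53.2,"fingers": 0},{"tx": 407,"ty": -330,"tz": 70,"yaw": -53.2,"fingers": 0},{"tx": 407,"ty": -330,"tz": 70,"yaw": -53.2,"fingers": 0}])

```text
time_s: 1.35
eef_pos: [0.4754, -0.2041, 0.152]
eef_rot: [-179.9, -0.1, 68.1]
ft_force: [-0.3, -0.6, 1.1]
width: 0.0015
gripper_force: 0.0
```

```bash
cat > loc.py <<'E'
from h import *
v=np.load("v.npy")
def d(e):
    c,s=np.cos(v[2]),np.sin(v[2]); q=e[:2]-v[:2]
    return np.array([c*q[0]+s*q[1],-s*q[0]+c*q[1],e[2]])*1e3
def wproj(P,s):
    from scipy.spatial.transform import Rotation as R
    c=env.get_calibration("wrist"); T=np.eye(4); T[:3,:3]=R.from_euler('xyz',s["eef_rot"],degrees=True).as_matrix(); T[:3,3]=s["eef_pos"]
    p=np.linalg.inv(T@c["tool_from_camera"])@np.append(P,1)
    return np.round([c["fx"]*p[0]/p[2]+c["cx"],c["fy"]*p[1]/p[2]+c["cy"]],1)
if __name__=="__main__":
    s=env.observe(); print(s["time_s"],"dock-frame TCP",np.round(d(s["eef_pos"]),1),s["eef_rot"],"F",np.round(s["ft_force"],1))
E
python3 - <<'E'
from loc import *
s=env.observe(); print(d(s["eef_pos"]),s["eef_rot"])
cv2.imwrite("pics/w1.png",cv2.convertScaleAbs(env.get_image("wrist"),alpha=1.3))
for p in ((-100,45,36),(-100,-45,36),(-40,42,40),(-40,-42,44),(100,75,8)): print(p,wproj(world(v,p,'c'),s))
print("nut",wproj(world(v,(187,0,55),'d'),s),"peg",wproj(world(v,(55,0,83),'l'),s))
E
```

```text
[-182.07585521   -0.1872099   151.95962064] [-1.79938089e+02 -6.09710453e-02  6.81179691e+01]
(-100, 45, 36) [225.1 178.9]
(-100, -45, 36) [333.4 179.7]
(-40, 42, 40) [225.2 102. ]
(-40, -42, 44) [335.5 102.2]
(100, 75, 8) [182.5 -88.7]
nut [ 283.4 -374.8] peg [ 182.5 -434.7]
```

View pics/w1.png

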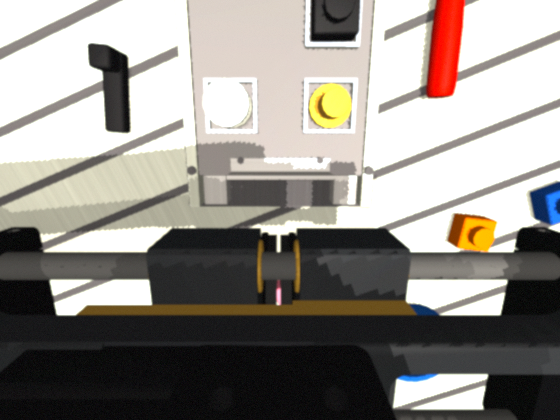

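The wrist view shows the lip at row 177, columns 222–330 (predicted 179, 225–333) and the bushing at (332,104) (predicted 335,102). The fit holds to about 2 mm. I'll lower behind the lip.

Request:
apply_moves(moves=[{"ty": -2,"tz": 50,"fingers": 0},{"ty": -2,"tz": 85,"fingers": 0},{"ty": -2,"tz": 102,"fingers": 0},{"ty": -2,"tz": 102,"fingers": 0},{"ty": -2,"tz": 102,"fingers": 0}])

```text
validation failed for argument at $.mo...
```

```bash
python3 loc.py
```

```text
1.4 dock-frame TCP [-1.846e+02 -1.000e-01  1.521e+02] [-1.79939487e+02  1.33786059e-02  6.79299750e+01] F [-0.9 -0.9 -0.3]
```

Request:
apply_moves(moves=[{"tx": 0,"ty": -2,"tz": 50,"yaw": 0,"fingers": 0},{"tx": 0,"ty": -2,"tz": 85,"yaw": 0,"fingers": 0},{"tx": 0,"ty": -2,"tz": 102,"yaw": 0,"fingers": 0},{"tx": 0,"ty": -2,"tz": 102,"yaw": 0,"fingers": 0},{"tx": 0,"ty": -2,"tz": 102,"yaw": 0,"fingers": 0}])

```text
time_s: 2.02
eef_pos: [0.4736, -0.2073, 0.0519]
eef_rot: [179.9, 0.0, 67.8]
ft_force: [0.6, 0.5, 0.1]
width: 0.0006
gripper_force: 0.0
```

```bash
python3 loc.py
```

```text
2.025 dock-frame TCP [-185.7    0.3   51.9] [1.79864459e+02 2.36150213e-02 6.77585585e+01] F [0.6 0.5 0.1]
```

Request:
apply_moves(moves=[{"tx": 6,"ty": 0,"tz": 2,"yaw": 0,"fingers": 0},{"tx": 12,"ty": 0,"tz": 2,"yaw": 0,"fingers": 0},{"tx": 17,"ty": 0,"tz": 2,"yaw": 0,"fingers": 0},{"tx": 21,"ty": 0,"tz": 2,"yaw": 0,"fingers": 0},{"tx": 25,"ty": 0,"tz": 2,"yaw": 0,"fingers": 0},{"tx": 29,"ty": 0,"tz": 2,"yaw": 0,"fingers": 0},{"tx": 33,"ty": 0,"tz": 2,"yaw": 0,"fingers": 0},{"tx": 37,"ty": 0,"tz": 2,"yaw": 0,"fingers": 0}])

```text
time_s: 3.02
eef_pos: [0.4857, -0.1749, 0.0487]
eef_rot: [180.0, 0.2, 67.7]
ft_force: [-2.0, -6.2, 1.4]
width: 0.0008
gripper_force: 3.1
```

```bash
python3 loc.py
```

```text
3.025 dock-frame TCP [-151.2    1.3   48.7] [179.99961692   0.21691322  67.69615643] F [-2.  -6.2  1.4]
```

Request:
apply_moves(moves=[{"tx": 6,"ty": 0,"tz": 0,"yaw": 0,"fingers": 0},{"tx": 12,"ty": 0,"tz": 0,"yaw": 0,"fingers": 0},{"tx": 18,"ty": 0,"tz": 0,"yaw": 0,"fingers": 0},{"tx": 24,"ty": 0,"tz": 0,"yaw": 0,"fingers": 0},{"tx": 30,"ty": 0,"tz": 0,"yaw": 0,"fingers": 0},{"tx": 36,"ty": 0,"tz": 0,"yaw": 0,"fingers": 0},{"tx": 42,"ty": 0,"tz": 0,"yaw": 0,"fingers": 0},{"tx": 48,"ty": 0,"tz": 0,"yaw": 0,"fingers": 0},{"tx": 54,"ty": 0,"tz": 0,"yaw": 0,"fingers": 0},{"tx": 58,"ty": 0,"tz": 0,"yaw": 0,"fingers": 0}])

```text
time_s: 4.28
eef_pos: [0.5078, -0.1212, 0.0487]
eef_rot: [-180.0, 0.2, 67.7]
ft_force: [-2.1, -5.5, 2.3]
width: 0.0007
gripper_force: 3.4
```

```bash
python3 loc.py
python3 - <<'E'
from loc import *
s=env.observe(); I=env.get_image("wrist")
cv2.imwrite("pics/w2.png",cv2.convertScaleAbs(I,alpha=1.3))
t=env.get_image("top"); cv2.imwrite("pics/top2.png",cv2.convertScaleAbs(cv2.resize(t[155:280,190:370],None,fx=4.4,fy=4.4,interpolation=cv2.INTER_CUBIC),alpha=1.4))
E
```

```text
4.275 dock-frame TCP [-93.1   1.2  48.7] [-179.99911239    0.22615266   67.69648358] F [-2.1 -5.5  2.3]
```

View pics/w2.png

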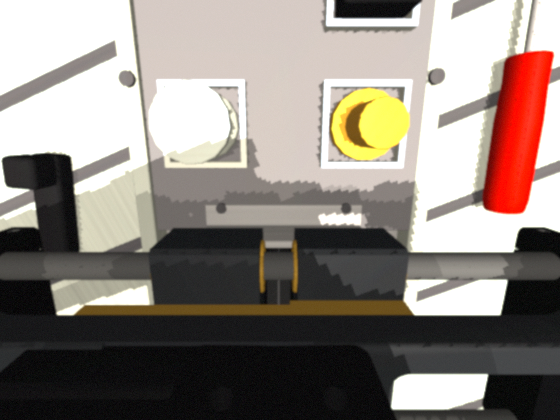

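The carrier is riding straight with the parts in their nests, at about 6 N. I'll slow down from here.

Request:
apply_moves(moves=[{"tx": 3,"ty": 0,"tz": 0,"yaw": 0,"fingers": 0},{"tx": 6,"ty": 0,"tz": 0,"yaw": 0,"fingers": 0},{"tx": 9,"ty": 0,"tz": 0,"yaw": 0,"fingers": 0},{"tx": 12,"ty": 0,"tz": 0,"yaw": 0,"fingers": 0},{"tx": 15,"ty": 0,"tz": 0,"yaw": 0,"fingers": 0},{"tx": 18,"ty": 0,"tz": 0,"yaw": 0,"fingers": 0},{"tx": 20,"ty": 0,"tz": 0,"yaw": 0,"fingers": 0},{"tx": 22,"ty": 0,"tz": 0,"yaw": 0,"fingers": 0},{"tx": 24,"ty": 0,"tz": 0,"yaw": 0,"fingers": 0}])

```text
time_s: 5.5
eef_pos: [0.5167, -0.0993, 0.0487]
eef_rot: [-180.0, 0.2, 67.7]
ft_force: [-3.0, -7.0, 3.5]
width: 0.0
gripper_force: 3.6
```

Request:
apply_moves(moves=[{"tx": 1,"ty": 0,"tz": 0,"yaw": 0,"fingers": 0},{"tx": 2,"ty": 0,"tz": 0,"yaw": 0,"fingers": 0},{"tx": 3,"ty": 0,"tz": 0,"yaw": 0,"fingers": 0},{"tx": 4,"ty": 0,"tz": 0,"yaw": 0,"fingers": 0}])

```text
time_s: 6.0
eef_pos: [0.5182, -0.0957, 0.0487]
eef_rot: [-180.0, 0.2, 67.7]
ft_force: [-2.4, -6.0, 3.8]
width: 0.0005
gripper_force: 3.7
```

```bash
python3 loc.py
```

```text
6.0 dock-frame TCP [-65.6   1.3  48.7] [-179.98381599    0.24900902   67.67367811] F [-2.4 -6.   3.8]
```

Request:
apply_moves(moves=[{"tx": 1,"ty": 0,"tz": 0,"yaw": 0,"fingers": 0},{"tx": 2,"ty": 0,"tz": 0,"yaw": 0,"fingers": 0},{"tx": 3,"ty": 0,"tz": 0,"yaw": 0,"fingers": 0}])

```text
time_s: 6.38
eef_pos: [0.5191, -0.093, 0.0486]
eef_rot: [-180.0, 0.3, 67.7]
ft_force: [-3.2, -6.5, 2.1]
width: 0.0006
gripper_force: 3.8
```

Request:
apply_moves(moves=[{"tx": 1,"ty": 0,"tz": 0,"yaw": 0,"fingers": 0},{"tx": 2,"ty": 0,"tz": 0,"yaw": 0,"fingers": 0}])

```text
time_s: 6.62
eef_pos: [0.5202, -0.0892, 0.0482]
eef_rot: [-180.0, 0.1, 67.7]
ft_force: [-3.1, -5.7, -1.4]
width: 0.0005
gripper_force: 2.5
```

Fz flipped sign and the tip jumped forward, which suggests a drop. I'll ease off and look.

Request:
apply_moves(moves=[{"tx": -4,"ty": 0,"tz": 0,"yaw": 0,"fingers": 0},{"tx": -8,"ty": 0,"tz": 0,"yaw": 0,"fingers": 0},{"tx": -8,"ty": 0,"tz": 0,"yaw": 0,"fingers": 0}])

```text
time_s: 7.0
eef_pos: [0.5181, -0.095, 0.0486]
eef_rot: [180.0, -0.0, 67.8]
ft_force: [0.3, -0.4, -0.2]
width: 0.0004
gripper_force: 0.0
```

```bash
python3 loc.py
python3 - <<'E'
from loc import *
t=env.get_image("top"); w=env.get_image("scene")
f=lambda a:cv2.convertScaleAbs(cv2.resize(a,None,fx=4,fy=4,interpolation=cv2.INTER_CUBIC),alpha=1.3)
# front-edge detail from top and scene, stacked
a=f(t[165:240,190:380]); b=f(w[185:257,190:380]); cv2.imwrite("pics/s3.png",np.vstack([a,b]))
for nm,z in(("down",30),("up",38)):
  for X in (44,50,56):
    print(nm,X,[(n,np.round((proj(n,world(v,(X+100,y,z+8),'d'))-o)*4).astype(int).tolist()) for n,o in(("top",(190,165)),("scene",(190,185))) for y in(-70,70)],
     "bush",np.round((proj("scene",world(v,(X-40,-42,z+44),'d'))-[190,185])*4).astype(int),np.round((proj("top",world(v,(X-40,-42,z+44),'d'))-[190,165])*4).astype(int))
E
```

```text
7.0 dock-frame TCP [-65.    1.5  48.6] [ 1.79985615e+02 -2.77487540e-02  6.77988114e+01] F [ 0.3 -0.4 -0.2]
down 44 [('top', [198, 39]), ('top', [120, 235]), ('scene', [594, 219]), ('scene', [560, 38])] bush [352 160] [381 138]
down 50 [('top', [189, 36]), ('top', [111, 231]), ('scene', [604, 218]), ('scene', [570, 37])] bush [363 159] [372 135]
down 56 [('top', [181, 33]), ('top', [103, 228]), ('scene', [614, 217]), ('scene', [579, 37])] bush [373 158] [363 131]
up 44 [('top', [197, 36]), ('top', [118, 233]), ('scene', [595, 211]), ('scene', [561, 30])] bush [352 151] [381 135]
up 50 [('top', [188, 33]), ('top', [109, 229]), ('scene', [605, 210]), ('scene', [571, 29])] bush [363 151] [372 132]
up 56 [('top', [180, 30]), ('top', [101, 226]), ('scene', [615, 209]), ('scene', [580, 28])] bush [373 150] [363 129]
```

View pics/s3.png

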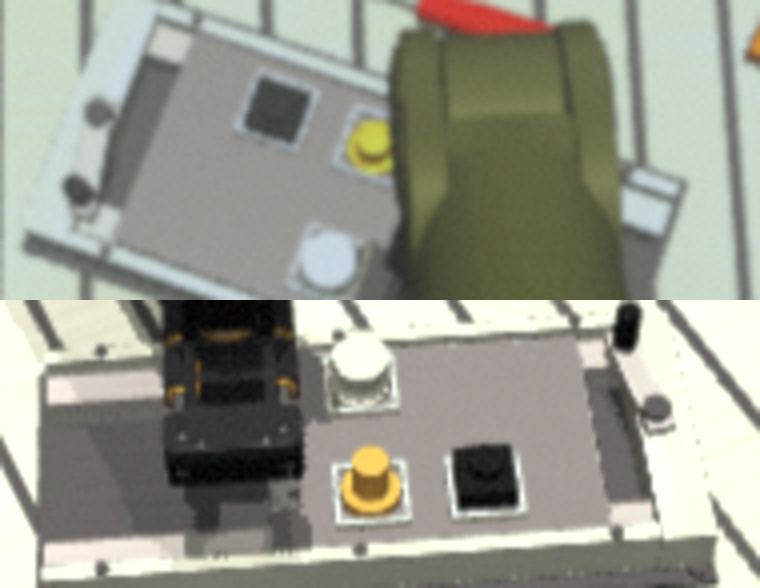

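The arm is clear of contact and the parts stand in place. The carrier front edge is now close to the end block and level with the "down" predictions. I'll check the drop numerically from the part shifts in the scene view.

Run:
```python
from loc import *
a=cv2.imread("pics/scene1.png"); b=env.get_image("scene"); k=6
def sub(im,c,w): return cv2.resize(im[c[1]-w[1]:c[1]+w[1],c[0]-w[0]:c[0]+w[0]],None,fx=k,fy=k,interpolation=cv2.INTER_CUBIC)
for nm,p in(("bushing",(-40,-42,20)),("housing",(28,-42,20))):
    P0=proj("scene",world(v,p,'c')); P1=proj("scene",world(v,(50+p[0],p[1],30+p[2]),'d'))
    c0=np.round(P0).astype(int)+[2,0]; c1=np.round(P1).astype(int)+[2,0]
    R=cv2.matchTemplate(sub(b,c1,(22,20)),sub(a,c0,(12,12)),cv2.TM_CCOEFF_NORMED); _,m,_,l=cv2.minMaxLoc(R)
    sh=(c1-c0)+(np.array(l)/k-[10,8])
    def r(u): return proj("scene",world(v,(u[0]+p[0],p[1],u[1]+p[2]),'d'))-P0-sh
    u=least_squares(r,[50,30]).x; print(nm,"score",round(m,3),"carrier x,z mm",np.round(u,1))
```

```text
bushing score 0.948 carrier x,z mm [51.7 30.7]
housing score 0.987 carrier x,z mm [51.3 29.5]
```

The carrier is seated at x ≈ 51.5, z ≈ 30, level. Now I'll retreat upwards and plan the latch sweep.

Request:
apply_moves(moves=[{"tx": -8,"ty": 0,"tz": 0,"yaw": 0,"fingers": 0},{"tx": -12,"ty": 0,"tz": -20,"yaw": 0,"fingers": 0},{"tx": -12,"ty": 0,"tz": -60,"yaw": 0,"fingers": 0},{"tx": -12,"ty": 0,"tz": -100,"yaw": 0,"fingers": 0},{"tx": -12,"ty": 0,"tz": -100,"yaw": 0,"fingers": 0}])

```text
time_s: 7.78
eef_pos: [0.5157, -0.1072, 0.152]
eef_rot: [179.6, -0.0, 67.8]
ft_force: [-0.9, 0.3, -0.3]
width: 0.0002
gripper_force: 0.0
```

```bash
cat > plan.py <<'E'
from loc import *
import sys
def tgt(th,off,z): return world(v,(187-55*np.sin(th)+off*np.cos(th),55*np.cos(th)+off*np.sin(th),z),'d'),np.degrees(v[2]+th)
s=env.observe()
def rel(T,s=s):
    p,yaw=T; y=np.radians(s["eef_rot"][2]); d=(p-s["eef_pos"])*1e3; c,q=np.cos(y),np.sin(y)
    return np.round([c*d[0]+q*d[1],q*d[0]-c*d[1],-d[2],(s["eef_rot"][2]-yaw+180)%360-180],1)
E
python3 - <<'E'
from plan import *
print(s["q"].round(1),s["eef_pos"],s["eef_rot"]); print("above",rel(tgt(.204,36,150)),tgt(.204,36,150))
E
```

```text
[ 41.6   8.3 -35.2 105.2   5.3  67.8 -17.6] [ 0.51570128 -0.1072342   0.15196534] [ 1.79613177e+02 -1.57754773e-03  6.77704315e+01]
above [288.3 -61.9   2.  -11.7] (array([0.5674343 , 0.18307702, 0.15      ]), np.float64(79.44994434715012))
```

Request:
apply_moves(moves=[{"tx": 60,"ty": -13,"tz": 0,"yaw": -3,"fingers": 0},{"tx": 120,"ty": -26,"tz": 0,"yaw": -6,"fingers": 0},{"tx": 180,"ty": -39,"tz": 0,"yaw": -9,"fingers": 0},{"tx": 240,"ty": -52,"tz": 0,"yaw": -12,"fingers": 0},{"tx": 288,"ty": -62,"tz": 0,"yaw": -12,"fingers": 0},{"tx": 288,"ty": -62,"tz": 0,"yaw": -12,"fingers": 0},{"tx": 288,"ty": -62,"tz": 0,"yaw": -12,"fingers": 0},{"tx": 288,"ty": -62,"tz": 0,"yaw": -12,"fingers": 0}])

```text
time_s: 8.78
eef_pos: [0.565, 0.1814, 0.1479]
eef_rot: [-180.0, 0.1, 79.6]
ft_force: [-0.5, -0.3, 1.1]
width: 0.0005
gripper_force: 0.0
```

Run:
```python
from plan import *
print(s["eef_rot"],"down",rel(tgt(.204,36,60)))
P=lambda p,k:wproj(world(v,p,k),s)
print("peg top",P((55,0,83),'l'),"nut",P((187,0,55),'d'),"corners",P((210,87,40),'d'),P((210,-87,40),'d'))
cv2.imwrite("pics/w4.png",cv2.convertScaleAbs(env.get_image("wrist"),alpha=1.3))
```

```text
[-1.79974252e+02  9.07022138e-02  7.96383571e+01] down [ 2.1  2.1 87.9  0.2]
peg top [281.5 256.7] nut [340.1 244.8] corners [254.5 199. ] [429.  234.9]
```

View pics/w4.png

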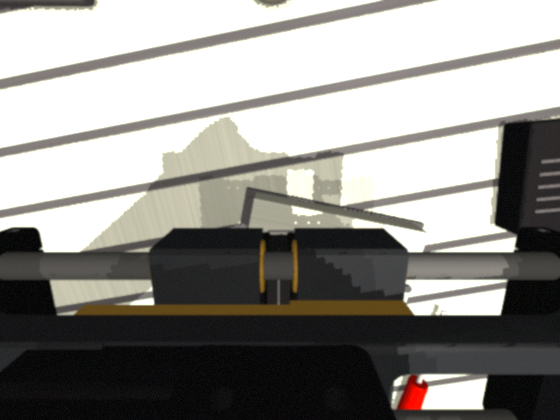

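The wrist view shows the dock's end edge from (248,189) to (422,228). The peg is hidden behind the fingers. I'll check which edge that is.

Run:
```python
from plan import *
P=lambda p:wproj(world(v,p,'d'),s)
for y in (87,98):
  for z in (0,10,20,30,40): print(y,z,P((210,y,z)),P((210,-y,z)))
I=env.get_image("wrist"); print(cv2.cvtColor(I,cv2.COLOR_BGR2GRAY)[184:232:2,280],I[205:240:2,370].mean(1).round())
print(env.observe()["eef_pos"])
```

```text
87 0 [257.3 191.3] [410.8 223.1]
87 10 [256.7 193.1] [414.9 225.8]
87 20 [256. 195.] [419.2 228.7]
87 30 [255.2 197. ] [423.8 231.7]
87 40 [254.4 199.1] [428.8 235. ]
98 0 [247.3 189.2] [420.2 225. ]
98 10 [246.4 190.9] [424.6 227.8]
98 20 [245.3 192.8] [429.2 230.7]
98 30 [244.2 194.7] [434.2 233.8]
98 40 [243.  196.8] [439.4 237.2]
[123 122 122 121 113  57  60  74  75  81 121 128 128 128 130 127 127 127
 130 125 126 127 127  90] [ 90. 105. 187. 159.  62.  70.  76.  76. 142. 210. 214. 182.  37.  15.
  15.  16.  17.  14.]
[0.56514837 0.18173767 0.14832473]
```

The edge is the base's bottom edge (predicted 247,189 to 420,225), so the fit is confirmed. I'll lower beside the peg.

Request:
apply_moves(moves=[{"tx": 2,"ty": 2,"tz": 40,"yaw": 0,"fingers": 0},{"tx": 2,"ty": 2,"tz": 75,"yaw": 0,"fingers": 0},{"tx": 2,"ty": 2,"tz": 88,"yaw": 0,"fingers": 0},{"tx": 2,"ty": 2,"tz": 88,"yaw": 0,"fingers": 0},{"tx": 2,"ty": 2,"tz": 88,"yaw": 0,"fingers": 0}])

```text
time_s: 9.5
eef_pos: [0.5683, 0.1856, 0.0621]
eef_rot: [179.9, -0.1, 79.8]
ft_force: [0.6, -0.1, 0.8]
width: 0.0005
gripper_force: 0.0
```

Run:
```python
from plan import *
print(s["eef_pos"],s["eef_rot"],s["ft_force"])
for off,th in ((28,.204),(22,.204),(17.5,.204),(17.5,.27),(17.5,.34),(17.5,.41),(17.5,.48),(17.5,.55),(17.5,.62),(17.5,.69)): print(rel(tgt(th,off,60)).tolist())
```

```text
[0.56831184 0.18562368 0.06209728] [ 1.79868566e+02 -5.68072802e-02  7.97796228e+01] [ 0.58426316 -0.06054918  0.76630912]
[-10.7, -0.5, 2.1, 0.3]
[-16.7, -0.5, 2.1, 0.3]
[-21.2, -0.5, 2.1, 0.3]
[-24.8, -1.6, 2.1, -3.5]
[-28.8, -2.4, 2.1, -7.5]
[-32.8, -3.0, 2.1, -11.5]
[-36.8, -3.3, 2.1, -15.5]
[-40.8, -3.3, 2.1, -19.5]
[-44.9, -3.0, 2.1, -23.5]
[-48.9, -2.5, 2.1, -27.5]
```

Request:
apply_moves(moves=[{"tx": -11,"ty": 0,"tz": 0,"yaw": 0,"fingers": 0},{"tx": -17,"ty": 0,"tz": 0,"yaw": 0,"fingers": 0},{"tx": -21,"ty": -1,"tz": 0,"yaw": 0,"fingers": 0},{"tx": -25,"ty": -2,"tz": 0,"yaw": -4,"fingers": 0},{"tx": -29,"ty": -2,"tz": 0,"yaw": -8,"fingers": 0},{"tx": -33,"ty": -3,"tz": 0,"yaw": -12,"fingers": 0},{"tx": -37,"ty": -3,"tz": 0,"yaw": -16,"fingers": 0},{"tx": -41,"ty": -3,"tz": 0,"yaw": -20,"fingers": 0},{"tx": -45,"ty": -3,"tz": 0,"yaw": -24,"fingers": 0},{"tx": -49,"ty": -3,"tz": 0,"yaw": -28,"fingers": 0}])

```text
time_s: 10.75
eef_pos: [0.5566, 0.1382, 0.0612]
eef_rot: [179.8, -0.0, 107.9]
ft_force: [1.4, 2.4, 0.1]
width: 0.0006
gripper_force: 1.0
```

Run:
```python
from plan import *
print(s["eef_pos"],s["eef_rot"],s["ft_force"].round(1),d(s["eef_pos"]))
for th in (.69,.77,.85,.93,1.01,1.09,1.17,1.25,1.33,1.41,1.5): print(th,rel(tgt(th,17.5,60)).tolist())
```

```text
[0.55660999 0.1382417  0.06118521] [ 1.79824622e+02 -3.22859987e-02  1.07947389e+02] [1.4 2.4 0.1] [165.51425119  54.20343647  61.18520837]
0.69 [-0.4, 0.5, 1.2, 0.7]
0.77 [-4.9, -0.8, 1.2, -3.9]
0.85 [-9.4, -1.7, 1.2, -8.5]
0.93 [-14.0, -2.3, 1.2, -13.1]
1.01 [-18.6, -2.4, 1.2, -17.7]
1.09 [-23.2, -2.3, 1.2, -22.3]
1.17 [-27.8, -1.7, 1.2, -26.9]
1.25 [-32.3, -0.8, 1.2, -31.4]
1.33 [-36.7, 0.5, 1.2, -36.0]
1.41 [-41.1, 2.1, 1.2, -40.6]
1.5 [-45.8, 4.4, 1.2, -45.8]
```

The latch is turning with about 2 N on the fingertip. I'll carry on to about 1.5 rad.

Request:
apply_moves(moves=[{"tx": -5,"ty": -1,"tz": 0,"yaw": -4,"fingers": 0},{"tx": -9,"ty": -2,"tz": 0,"yaw": -8,"fingers": 0},{"tx": -14,"ty": -2,"tz": 0,"yaw": -13,"fingers": 0},{"tx": -19,"ty": -2,"tz": 0,"yaw": -18,"fingers": 0},{"tx": -23,"ty": -2,"tz": 0,"yaw": -22,"fingers": 0},{"tx": -28,"ty": -2,"tz": 0,"yaw": -27,"fingers": 0},{"tx": -32,"ty": -1,"tz": 0,"yaw": -31,"fingers": 0},{"tx": -37,"ty": 0,"tz": 0,"yaw": -36,"fingers": 0},{"tx": -41,"ty": 2,"tz": 0,"yaw": -41,"fingers": 0},{"tx": -44,"ty": 4,"tz": 0,"yaw": -45,"fingers": 0}])

```text
time_s: 12.0
eef_pos: [0.5722, 0.0968, 0.0605]
eef_rot: [-180.0, -0.1, 152.9]
ft_force: [-1.1, 1.3, 1.2]
width: 0.0004
gripper_force: 0.6
```

Run:
```python
from plan import *
print(s["eef_pos"],s["eef_rot"],s["ft_force"].round(1),d(s["eef_pos"]))
for th in (1.45,1.5,1.54): print(th,rel(tgt(th,17.5,60)).tolist())
```

```text
[0.57223827 0.09677532 0.06051447] [-1.79956745e+02 -5.14559565e-02  1.52940309e+02] [-1.1  1.3  1.2] [133.04694906  24.04421333  60.51446624]
1.45 [0.1, 1.5, 0.5, 2.1]
1.5 [-2.7, 0.6, 0.5, -0.8]
1.54 [-4.9, -0.1, 0.5, -3.1]
```

Request:
apply_moves(moves=[{"tx": -2,"ty": 0,"tz": 0,"yaw": -1,"fingers": 0},{"tx": -4,"ty": 0,"tz": 0,"yaw": -2,"fingers": 0},{"tx": -4,"ty": 0,"tz": 0,"yaw": -2,"fingers": 0}])

```text
time_s: 12.38
eef_pos: [0.5764, 0.0949, 0.0604]
eef_rot: [-180.0, 0.0, 154.8]
ft_force: [0.4, -0.2, -0.1]
width: 0.0004
gripper_force: 0.2
```

Request:
apply_moves(moves=[{"tx": 5,"ty": 0,"tz": 0,"yaw": 0,"fingers": 0},{"tx": 12,"ty": 0,"tz": 0,"yaw": 0,"fingers": 0},{"tx": 14,"ty": 0,"tz": -30,"yaw": 0,"fingers": 0},{"tx": 14,"ty": 0,"tz": -90,"yaw": 0,"fingers": 0},{"tx": 60,"ty": 0,"tz": -110,"yaw": 0,"fingers": 0},{"tx": 110,"ty": 0,"tz": -110,"yaw": 0,"fingers": 0},{"tx": 110,"ty": 0,"tz": -110,"yaw": 0,"fingers": 0},{"tx": 110,"ty": 0,"tz": -110,"yaw": 0,"fingers": 0},{"tx": 110,"ty": 0,"tz": -110,"yaw": 0,"fingers": 0}])

```text
time_s: 13.5
eef_pos: [0.4776, 0.1413, 0.1704]
eef_rot: [180.0, -0.0, 154.7]
ft_force: [-0.5, -0.3, 0.0]
width: 0.0009
gripper_force: 0.0
```

Run:
```python
from plan import *
print(s["eef_pos"],s["ft_force"].round(1))
t=env.get_image("top"); w=env.get_image("scene")
f=lambda a:cv2.convertScaleAbs(cv2.resize(a,None,fx=4,fy=4,interpolation=cv2.INTER_CUBIC),alpha=1.3)
cv2.imwrite("pics/s5.png",np.vstack([f(t[165:240,190:380]),f(w[185:257,190:380])]))
for th in (1.2,1.35,1.5,1.57):
  u=v.copy(); u[4]=th; print(th,((proj("top",world(u,(55,0,80),'l'))-[190,165])*4+[4,4]).round(),((proj("scene",world(u,(55,0,83),'l'))-[190,185])*4+[8,0]).round())
```

```text
[0.47758626 0.14130462 0.17042354] [-0.5 -0.3  0. ]
1.2 [155. 159.] [572.  54.]
1.35 [163. 149.] [569.  64.]
1.5 [170. 138.] [569.  75.]
1.57 [172. 133.] [570.  80.]
```

View pics/s5.png

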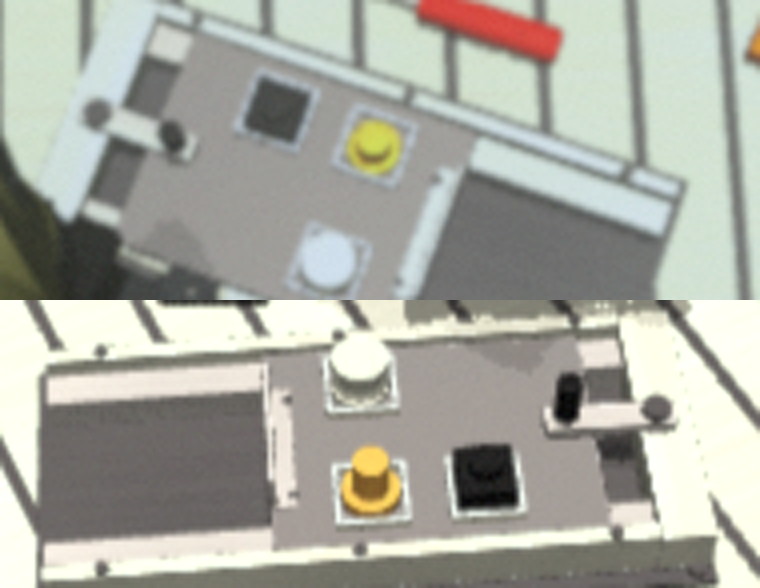

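The peg top sits at (172,133) in the top view and (569,77) in the scene view, giving a latch angle of about 1.53 rad. The arm lies square over the seated carrier, the parts stand in their nests, and the hand is clear. Handing in.

```bash
python3 -c "
from rig import env
print(env.hand_in())"
```

```text
the job is handed in; nothing more can be done
None
```

The job is handed in, with no verdict returned: by my last pictures the carrier was down in the notches at x ≈ 51.5 mm, the latch stood at about 1.53 rad over its front edge, the three parts were in their nests and the hand was clear.

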